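# Tip the brass ring out of its bench skip

### The arm

A 6-joint arm with a two-finger parallel gripper is mounted at the origin on the work surface. World frame = base frame: x ahead of the robot, y to its left, z up, the work surface at z = 0. Lengths are in mm, angles in rad, forces in N, time in s.
With the tool pointing down it reaches from about 275 to 1000 mm from the base axis. Payload 8.4 kg.
Tool frame: the origin (TCP) lies between the finger pads; the fingertips stand 22 mm ahead of it and the grasp point (between the pads) lies 3 mm ahead of it (r.nose_length is the z of the fingertips in the tool frame, in mm); z points along the fingers, y is the line along which they close (so a half turn about z gives the same grasp; the last joint's range is limited). The gripper opens to 85 mm and grips with 20 to 120 N. Pads are 22 mm wide; open, the fingers measure 114 mm over their backs; the gripper's body (76 mm by 85 mm) begins 54 mm behind the grasp point. The pads swing forward as they close: fully open they stand 13 mm farther back than shut.
Start: joints at [1.31, 0.353, 1.633, -0, 1.155, -0.002], TCP at [159.949, 604.189, 253.281] pointing down, gripper open.
Joint ranges: [-2.63, 2.63], [-0.92, 2.1], [0.06, 2.66], [-1.3, 4.44], [0, 2.69], [-3.02, 3.02]. Speed limits (rad/s): [2.22, 2.22, 2.79, 3.14, 3.14, 3.14].

### API

Orientations are given as [roll, pitch, yaw] about the fixed x, y, z axes, in that order (R = Rz(yaw) Ry(pitch) Rx(roll)).
In Python, from rig import r, viewer gives the robot as it stands (r), with the cameras (viewer).
- The arm moves only by the shell command python3 steer.py 'ROWS' [FORCE]. ROWS is a JSON list that holds a single list of rows (three levels of brackets), with 1 to 5 rows, each of 7 numbers: a rotation vector rx, ry, rz in units of 0.25 rad, then dx, dy, dz in units of 25 mm, then the opening from 0.0 (shut) to 1.0 (fully open); each row shifts and turns the commanded pose from where the row before left it, along the tool's axes as they then stand; what a row does not reach is not made up. A row lasts 1/12 s, in which the tool goes at most 41.7 mm and 0.125 rad, less where a joint would pass 70% of its speed; a pose out of reach is approached as far as the arm can. The fingers move at their own pace and stop on an object; FORCE is the grip in N (left out, the last holds). Time passes only in rows, so rows that do not move let the fingers close. It prints the time, the measured TCP pose, the force, the opening and the grip force at its end. Input that does not fit is refused with a message, and nothing moves.
- r.sense(): the state, without advancing time (a new reading comes with each control period).
- viewer.grab_frame(name): name is "side" or "top"; returns the picture (420x560x3 uint8, red, green, blue); there is no depth.
- viewer.camera_params(name): a dict with "fx", "fy", "cx", "cy" (pixels), "rvec" (rotation vector, rad) and "tvec" (3), from world to camera coordinates, as OpenCV has them. Camera axes: x right, y down, z forward; pixel columns grow to the right and rows downward; lengths in mm; the calibration is good to about 2 mm. A picture is of the moment at which its call begins. camera_params takes no time and is no camera call.
- r.sign_off(): hands the job in; it is judged then, once.
The state is a dict: "clock": time; "qpos": joint angles; "qvel": joint speeds; "joint_efforts": joint torques, N m; "eef_pos": TCP position; "tcp_rot": TCP orientation; "contact_force": force on the tool from outside, world axes, zero at the start; "wrist_torque": the same for the moment, N m; "opening": opening from 0.0 (shut) to 1.0 (fully open); "grasp_force": force on a finger pad.
Only numpy, scipy, OpenCV 4.12 (cv2) and the standard library are available. Lean on these libraries where they do the work, as an engineer would, in place of code of your own. Each camera call takes 0.05 s, during which the arm holds its last target. There are 200 camera calls.

### The job

Two green one-wheeled tip skips stand on the beech bench. Lift the handle of the one that carries the brass ring until the ring slides out over the wheel into the tray in front of it, then lower the handle gently all the way back onto its legs, without letting it drop, and let go. Leave the other skip, with the black snap gauge, down.

Things in the scene. Friction and masses are not known exactly. Their poses are not given: they have to be found in the camera images.
- ring: Brass thread ring, outer diameter 46 mm, bore 24 mm, 20 mm high, 0.2 kg. Starts lying flat in the green tub of the skip to be tipped. Origin: centre of its underside as it lies at the start.
- stand: Fixed base (wheel, tray) of the skip with the brass ring; sizes in mm. Origin on the bench below the axle; x forward, the way the load tips, y left along the axle, z up. Axle at z 55, wheel radius 53. Felt-floored tray ahead of the wheel: inside x 66 to 219, y -69 to 69, floor z 6; walls 40 high, 20 by the wheel. Green tub, down: x -94 to 30, 100 wide, floor z 115, walls to z 158, front open.
- skip_bar (a point): Centre of the handle, a level round steel crossbar 16 mm thick, 88 mm long along the stand's y. When down it is at x -200, y 0, z 85 mm in the stand's frame. An arm at each end runs forward to the tub: 76 mm clear between the arms, 95 mm clear from bar to tub. Axes as the stand's when down; turns with the handle.
- skip (a joint): Angle (rad) of tub and handle of the skip with the brass ring about the axle: 0 = down on its legs, grows as the handle goes up and forward, stop at 1.35. Bar centre in the stand's frame (m): x = -0.200 cos q + 0.030 sin q, z = 0.055 + 0.200 sin q + 0.030 cos q. The ring starts to slide at about 0.45 to 0.65. Nearly free hinge: a few N to lift, falls if let go, forward too when tipped far.
- spare_skip (a joint): The same angle for the other, equal skip, which carries a blackened steel snap gauge (C-shaped plate, 70 mm) and must stay down (0).

How it is judged:
By the outcome, as a careful person would: the job done as asked, in the order asked, and still so for the second after the job is handed in, with the robot touching nothing.
It also fails if it takes over 45 s, if anything falls off the work surface, if the arm or the gripper's body presses on something with over 40 N, if the wrist force passes 120 N, or if a joint passes its speed limit or range.

## Working session

There is one attempt and no reset: what is moved stays moved. The work goes in short steps, Python scripts to look and compute and a shell command to move; the robot and the scene stay as the last step left them, time stands still between calls to the robot, and variables do not carry over. Pictures are saved under pics/ and viewed, at most 10 in all, crops included, and the job is handed in when it is done.

```bash
ls; mkdir -p pics
python3 - <<'E'
from rig import r, viewer
import cv2
for n in("top","side"):
    cv2.imwrite(f"pics/{n}0.png",viewer.grab_frame(n)[:,:,::-1]); print(n,viewer.camera_params(n))
s=r.sense();print(s)
E
```

```text
pics
rig.py
steer.py
top {'fx': 426.0766890031377, 'fy': 426.0766890031377, 'cx': 279.1963161345739, 'cy': 209.45788742250167, 'rvec': array([ 2.20417859, -2.16024607,  0.03430118]), 'tvec': array([-16.77443848, 573.2203141 , 793.65727089])}
side {'fx': 387.10571204691274, 'fy': 387.10571204691274, 'cx': 282.8007545799419, 'cy': 209.8548969345772, 'rvec': array([ 0.55147632, -2.68528522,  1.17049375]), 'tvec': array([544.05361815, 225.81615652, 603.12907793])}
{'clock': 0.1, 'qpos': array([ 1.30954728e+00,  3.53592086e-01,  1.63406960e+00, -1.93347755e-05,
        1.15520494e+00, -2.41154586e-03]), 'qvel': array([-6.32903590e-04, -2.16216366e-03, -2.56271425e-03, -9.47618722e-04,
        8.92179531e-05, -1.22938398e-03]), 'joint_efforts': array([-2.32120465e-04, -6.06356978e+01, -3.42823899e+01, -2.46821529e-06,
        3.79646124e-03, -1.68022933e-05]), 'eef_pos': array([159.88021506, 603.78282332, 252.62428726]), 'tcp_rot': array([-3.14031864e+00,  1.46067056e-05,  2.88276298e+00]), 'contact_force': array([0.78424767, 0.2429272 , 0.37582147]), 'wrist_torque': array([-0.01646466, -0.02558668, -0.00415992]), 'grasp_force': 0.0, 'opening': 1.0022808443457483}
```

View pics/top0.png

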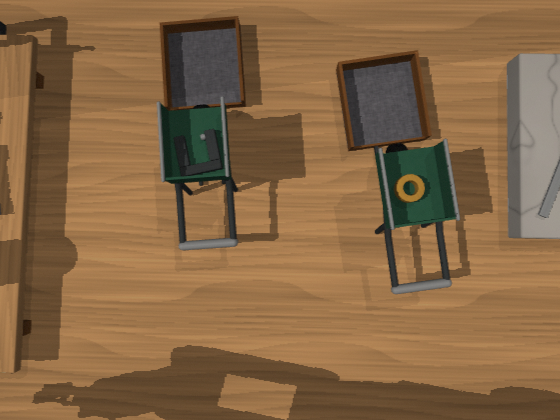

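View pics/side0.png

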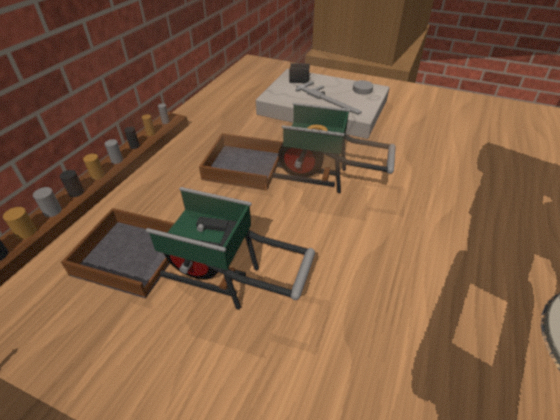

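The top view shows the ring skip on the right: bar from about (394,289) to (450,284), ring at (410,188), tray at (383,100). The gauge skip is on the left. The side view shows the same layout, with the ring skip farther away.

```bash
cat > h.py <<'E'
import numpy as np,cv2
from rig import r, viewer
from scipy.spatial.transform import Rotation as Ro
def ray(n,uv,z):
    c=viewer.camera_params(n);R=cv2.Rodrigues(c["rvec"])[0];o=-R.T@c["tvec"]
    d=R.T@np.array([(uv[0]-c["cx"])/c["fx"],(uv[1]-c["cy"])/c["fy"],1]);return o+d*(z-o[2])/d[2]
def proj(n,P):
    c=viewer.camera_params(n);K=np.array([[c["fx"],0,c["cx"]],[0,c["fy"],c["cy"]],[0,0,1]])
    return cv2.projectPoints(np.atleast_2d(P).astype(float),c["rvec"],c["tvec"],K,None)[0][:,0]
E
python3 - <<'E'
from h import *
im=cv2.imread("pics/top0.png");hsv=cv2.cvtColor(im,cv2.COLOR_BGR2HSV)
m=((hsv[...,1]<60)&(hsv[...,2]>90)).astype(np.uint8)
w=np.zeros_like(m);w[270:305,380:465]=m[270:305,380:465]
n,_,st,ce=cv2.connectedComponentsWithStats(w);i=1+np.argmax(st[1:,4]);print(st[i],ce[i])
rc=cv2.minAreaRect(np.argwhere(_==i)[:,::-1].astype(np.float32));print(rc)
b=cv2.boxPoints(rc);e=sorted([(b[k]+b[(k+1)%4])/2 for k in range(4)],key=lambda p:p[0]);L,Rr=e[0],e[-1]
PL,PR=ray("top",L,87),ray("top",Rr,87);print("bar",PL,PR,(PL+PR)/2,np.linalg.norm(PL-PR))
d=PL-PR;print("yaw from bar",np.arctan2(-d[0],d[1]) )
mb=((abs(hsv[...,0].astype(int)-22)<6)&(hsv[...,1]>150)).astype(np.uint8);w=np.zeros_like(mb);w[165:210,385:440]=mb[165:210,385:440]
n,_,st,ce=cv2.connectedComponentsWithStats(w);i=1+np.argmax(st[1:,4]);print("ring",st[i],ray("top",ce[i],133))
for p in [(337,63),(417,52),(430,137),(349,149)]: print("tray",ray("top",p,40))
# red wheel etc: predict in side
c=(PL+PR)/2;f=np.array([d[1],-d[0],0]);f/=np.linalg.norm(f);y=np.array([-f[1],f[0],0])
o=c+200*f;o[2]=0;print("origin",o,"f",f,"yaw",np.arctan2(f[1],f[0]))
Q=[o+a*f+b*y+[0,0,z] for a,b,z in[(-200,44,85),(-200,-44,85),(30,50,158),(30,-50,158),(-94,50,158),(-94,-50,158),(66,69,40),(219,69,40),(219,-69,40),(66,-69,40)]]
for n in("top","side"):
    v=cv2.imread(f"pics/{n}0.png")
    for p in proj(n,Q): cv2.circle(v,tuple(int(round(t)) for t in p),2,(255,0,255),-1)
    cut=v[30:310,310:500] if n=="top" else v[60:220,180:420]
    cv2.imwrite(f"pics/{n}1.png",cv2.resize(cut,None,fx=2,fy=2))
a=cv2.imread("pics/top1.png");b=cv2.imread("pics/side1.png");b=cv2.resize(b,(400,267));a=cv2.resize(a,(400,589));
b=cv2.copyMakeBorder(b,0,589-267,0,0,cv2.BORDER_CONSTANT);cv2.imwrite("pics/chk.png",np.hstack([a,b]))
E
```

```text
[391 279  61  15 462] [421.14069264 286.13419913]
((421.07952880859375, 286.072265625), (7.978964805603027, 60.39250946044922), 82.09283447265625)
bar [ 435.51558481 -200.53517297   87.        ] [ 451.91859788 -301.52241884   87.        ] [ 443.71709135 -251.02879591   87.        ] 102.31071627472535
yaw from bar 0.1610203735263172
ring [394 174  31  29 542] [ 605.97884355 -217.53700615  133.        ]
tray [ 848.64920792 -108.29688162   40.        ]
tray [ 871.31487566 -256.86035458   40.        ]
tray [ 711.33167159 -281.16188842   40.        ]
tray [ 686.57685792 -132.58745835   40.        ]
origin [ 641.12993243 -218.96370309    0.        ] f [0.98706421 0.16032546 0.        ] yaw 0.1610203735263172
```

View pics/chk.png

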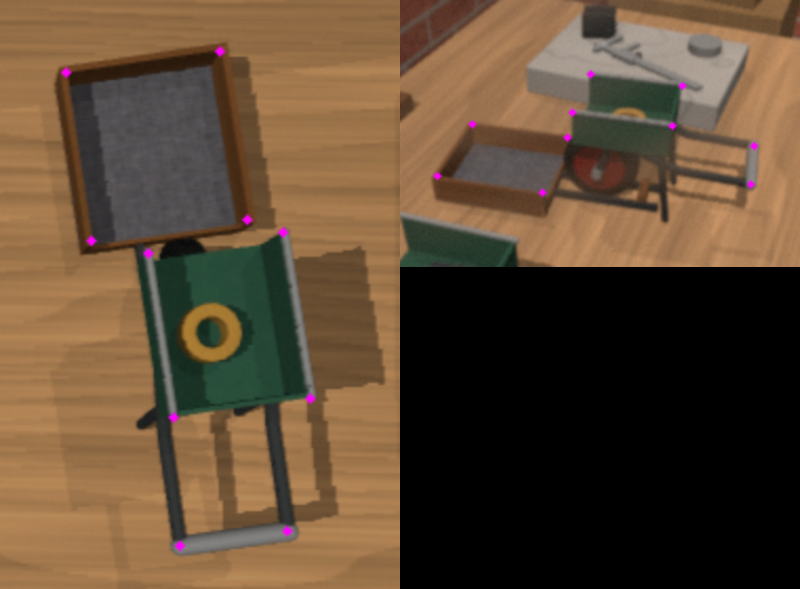

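The check picture shows the projected model points landing on the bar ends, tub corners and tray rim in both views, so the pose is good: origin (641,-219), yaw 0.161. The plan is to turn the tool by 1.151 rad about its z, move over the bar at (444,-251), grip it lightly across, and follow the arc with the tool pointing down.

The rows are not in the units I measure in: shifts go in units of 25 mm and turns go in units of 0.25 rad. I convert before sending: 0.1151 rad is 0.4604.

```bash
for i in 1; do python3 steer.py '[[[0,0,0.4604,0,0,0,1],[0,0,0.4604,0,0,0,1],[0,0,0.4604,0,0,0,1],[0,0,0.4604,0,0,0,1],[0,0,0.4604,0,0,0,1]]]' 20; python3 steer.py '[[[0,0,0.4604,0,0,0,1],[0,0,0.4604,0,0,0,1],[0,0,0.4604,0,0,0,1],[0,0,0.4604,0,0,0,1],[0,0,0.4604,0,0,0,1]]]'; done
python3 steer.py '[[[0,0,0,-1.44,0.24,0,1],[0,0,0,-1.44,0.24,0,1],[0,0,0,-1.44,0.24,0,1],[0,0,0,-1.44,0.24,0,1],[0,0,0,-1.44,0.24,0,1]]]'
python3 steer.py '[[[0,0,0,-1.44,0.24,0,1],[0,0,0,-1.44,0.24,0,1],[0,0,0,-1.44,0.24,0,1],[0,0,0,-1.44,0.24,0,1],[0,0,0,-1.44,0.24,0,1]]]'
python3 steer.py '[[[0,0,0,-1.44,0.24,0,1],[0,0,0,-1.44,0.24,0,1],[0,0,0,-1.44,0.24,0,1],[0,0,0,-1.44,0.24,0,1],[0,0,0,-1.44,0.24,0,1]]]'
```

```text
clock: 0.52
eef_pos: [159.9, 603.9, 252.8]
tcp_rot: [-3.141, 0.0, 2.302]
contact_force: [0.7, -0.2, -0.2]
opening: 1.001
grasp_force: 0.0
clock: 0.93
eef_pos: [159.9, 603.9, 252.8]
tcp_rot: [-3.141, 0.001, 1.726]
contact_force: [-0.5, -0.1, 1.0]
opening: 0.999
grasp_force: 0.0
clock: 1.35
eef_pos: [218.4, 429.5, 252.8]
tcp_rot: [-3.141, 0.001, 1.732]
contact_force: [1.2, 0.6, 0.1]
opening: 1.005
grasp_force: 0.0
clock: 1.77
eef_pos: [276.8, 256.7, 253.1]
tcp_rot: [-3.142, 0.0, 1.732]
contact_force: [1.1, -0.5, -0.4]
opening: 1.002
grasp_force: 0.0
clock: 2.18
eef_pos: [335.3, 83.9, 253.4]
tcp_rot: [3.141, -0.0, 1.732]
contact_force: [1.3, 1.1, 0.8]
opening: 0.999
grasp_force: 0.0
```

```bash
python3 steer.py '[[[0,0,0,-1.4,0.2,0,1],[0,0,0,-1.4,0.2,0,1],[0,0,0,-1.4,0.2,0,1],[0,0,0,-1.4,0.2,0,1],[0,0,0,-1.4,0.2,0,1]]]'
python3 steer.py '[[[0,0,0,-1.4,0.2,0,1],[0,0,0,-1.4,0.2,0,1],[0,0,0,-1.4,0.2,0,1],[0,0,0,-1.2,0.2,0,1],[0,0,0,0,0,0,1]]]'
python3 - <<'E'
from h import *
s=r.sense();R=Ro.from_euler("xyz",s["tcp_rot"]).as_matrix();print(R.T@(np.array([443.7,-251,87])-s["eef_pos"]),s["eef_pos"],s["tcp_rot"])
E
```

```text
clock: 2.6
eef_pos: [388.0, -85.0, 253.3]
tcp_rot: [3.141, -0.0, 1.731]
contact_force: [0.8, -0.1, 0.8]
opening: 1.004
grasp_force: 0.0
clock: 3.02
eef_pos: [431.1, -217.7, 253.3]
tcp_rot: [3.141, 0.002, 1.729]
contact_force: [-0.2, 0.4, 0.6]
opening: 0.998
grasp_force: 0.0
[-34.50344211   6.99157515 166.3739691 ] [ 431.11043281 -217.68512034  253.28676684] [3.14050195e+00 2.29081779e-03 1.72930769e+00]
```

```bash
python3 steer.py '[[[0,0,0,-0.68,0.14,0,1],[0,0,0,-0.68,0.14,0,1],[0,0,0,0,0,1.4,1],[0,0,0,0,0,1.4,1],[0,0,0,0,0,0.8,1]]]'
python3 steer.py '[[[0,0,0,0,0,0,1]]]'
python3 - <<'E'
from h import *
s=r.sense();R=Ro.from_euler("xyz",s["tcp_rot"]).as_matrix();print(R.T@(np.array([443.7,-251,87])-s["eef_pos"]),s["eef_pos"],s["tcp_rot"])
a=viewer.grab_frame("top")[180:340,340:520,::-1];b=viewer.grab_frame("side")[60:220,250:430,::-1]
cv2.imwrite("pics/app.png",cv2.resize(np.hstack([a,b]),None,fx=2.2,fy=2.2))
E
```

```text
clock: 3.43
eef_pos: [440.6, -245.0, 160.5]
tcp_rot: [-3.139, -0.002, 1.732]
contact_force: [-0.3, 0.6, -0.4]
opening: 0.997
grasp_force: 0.0
clock: 3.52
eef_pos: [439.3, -244.0, 159.3]
tcp_rot: [-3.136, -0.005, 1.732]
contact_force: [-1.2, 1.0, -1.3]
opening: 0.998
grasp_force: 0.0
[-7.92213277  3.68931283 72.20853006] [ 439.261126   -244.04342626  159.26579765] [-3.13567599 -0.00473523  1.73236035]
```

View pics/app.png

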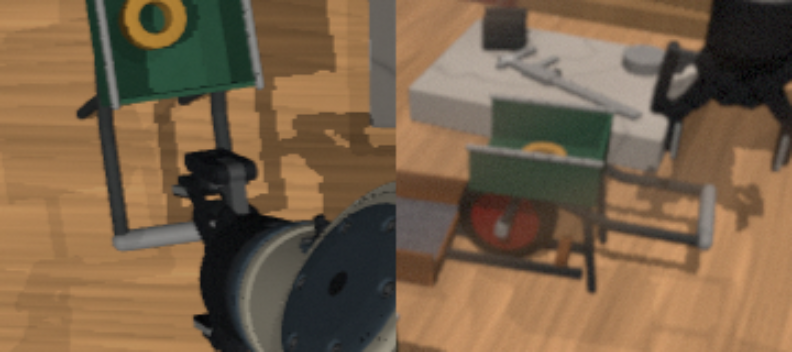

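The picture shows the gripper above and to the image right of the bar. I expect that from parallax and will check it by projecting the fingertip.

Run:
```python
from h import *
s=r.sense();R=Ro.from_euler("xyz",s["tcp_rot"]).as_matrix()
print(s["qpos"],s["qvel"].round(3),s["eef_pos"],s["tcp_rot"])
P=[s["eef_pos"]+R@[0,y,12] for y in(-48,48)]
p=proj("top",P);print((p-[340,180])*2.2);p=proj("side",P);print((p-[250,60])*2.2+[396,0])
```

```text
[-5.10022807e-01  2.81324230e-01  1.96812508e+00  2.85111404e-05
  8.93722716e-01 -6.71577091e-01] [ 0.002 -0.032 -0.031 -0.001  0.006  0.003] [ 441.69603294 -245.3528478   163.23572504] [-3.14037007e+00 -1.00009212e-03  1.73233212e+00]
[[209.39815908 315.80340211]
 [187.46519403 179.66397371]]
[[773.70075662 167.7639437 ]
 [668.19729343 154.54454181]]
```

The projected fingertips match the picture, so the alignment is right. Next I go down and grip.

To row units: 20 mm is 0.8, 1 mm is 0.04.

```bash
python3 steer.py '[[[0,0,0,-0.24,0.04,0.6,1],[0,0,0,0,0,0.8,1],[0,0,0,0,0,0.8,1],[0,0,0,0,0,0.56,1],[0,0,0,0,0,0.16,1]]]'
python3 steer.py '[[[0,0,0,0,0,0,1],[0,0,0,0,0,0,1]]]'
python3 - <<'E'
from h import *
s=r.sense();R=Ro.from_euler("xyz",s["tcp_rot"]).as_matrix();print(R.T@(np.array([443.7,-251,87])-s["eef_pos"]),s["eef_pos"],s["contact_force"])
E
```

```text
clock: 4.03
eef_pos: [444.1, -251.4, 90.3]
tcp_rot: [3.141, 0.0, 1.732]
contact_force: [0.2, 0.7, 0.4]
opening: 1.0
grasp_force: 0.0
clock: 4.2
eef_pos: [444.8, -251.8, 91.8]
tcp_rot: [3.14, 0.001, 1.732]
contact_force: [0.3, 0.5, -0.2]
opening: 1.0
grasp_force: 0.0
[ 1.01399138 -0.96886415  4.76925557] [ 444.81067176 -251.84028559   91.7721068 ] [ 0.33813974  0.46486607 -0.16846327]
```

To row units: -1 mm is -0.04, 5 mm is 0.2.

```bash
python3 steer.py '[[[0,0,0,0,-0.04,0.2,1],[0,0,0,0,0,0,0.5],[0,0,0,0,0,0,0.2],[0,0,0,0,0,0,0],[0,0,0,0,0,0,0]]]' 25
python3 steer.py '[[[0,0,0,0,0,0,0],[0,0,0,0,0,0,0],[0,0,0,0,0,0,0],[0,0,0,0,0,0,0]]]'
```

```text
clock: 4.62
eef_pos: [442.9, -251.6, 85.6]
tcp_rot: [3.141, 0.0, 1.732]
contact_force: [-0.2, -0.2, -0.1]
opening: 0.451
grasp_force: 0.0
clock: 4.95
eef_pos: [444.8, -251.4, 85.7]
tcp_rot: [3.138, 0.001, 1.731]
contact_force: [9.1, 5.6, -2.0]
opening: 0.175
grasp_force: 27.4
```

```bash
python3 -c "
import numpy as np
q=np.arange(0,1.06,.05);x=-200*np.cos(q)+30*np.sin(q);z=55+200*np.sin(q)+30*np.cos(q)
for a in zip(q[1:].round(2),np.diff(x).round(1),-np.diff(z).round(1),x[1:].round(),z[1:].round()):print(*a)"
```

```text
0.05 1.7 -10.0 -198.0 95.0
0.1 2.2 -9.9 -196.0 105.0
0.15 2.7 -9.7 -193.0 115.0
0.2 3.2 -9.6 -190.0 124.0
0.25 3.7 -9.4 -186.0 134.0
0.3 4.2 -9.2 -182.0 143.0
0.35 4.6 -9.0 -178.0 152.0
0.4 5.1 -8.8 -173.0 161.0
0.45 5.5 -8.5 -167.0 169.0
0.5 5.9 -8.2 -161.0 177.0
0.55 6.3 -7.9 -155.0 185.0
0.6 6.7 -7.6 -148.0 193.0
0.65 7.1 -7.2 -141.0 200.0
0.7 7.4 -6.9 -134.0 207.0
0.75 7.8 -6.5 -126.0 213.0
0.8 8.1 -6.1 -118.0 219.0
0.85 8.4 -5.7 -109.0 225.0
0.9 8.6 -5.3 -101.0 230.0
0.95 8.9 -4.8 -92.0 235.0
1.0 9.1 -4.4 -83.0 240.0
1.05 9.3 -3.9 -73.0 243.0
```

To row units: -5 mm is -0.2, -4.9 mm is -0.196.

```bash
python3 steer.py '[[[0,0,0,0,0.032,-0.2,0],[0,0,0,0,0.036,-0.2,0],[0,0,0,0,0.044,-0.2,0],[0,0,0,0,0.044,-0.196,0],[0,0,0,0,0,0,0]]]'
python3 - <<'E'
from h import *
s=r.sense();f=np.array([.98706,.16033,0]);d=s["eef_pos"]-[641.1,-219,0];print("x,z",d@f,d[2],"lat",d@[-.16033,.98706,0],s["wrist_torque"])
E
```

```text
clock: 5.37
eef_pos: [449.0, -250.8, 106.0]
tcp_rot: [3.137, 0.001, 1.731]
contact_force: [9.8, 5.2, -6.4]
opening: 0.177
grasp_force: 27.3
x,z -194.68742972836458 106.01536903981584 lat -0.5451639190254679 [ 0.6810126  -1.37873175 -0.11648878]
```

```bash
python3 steer.py '[[[0,0,0,0,0.108,-0.388,0],[0,0,0,0,0.128,-0.384,0],[0,0,0,0,0.148,-0.376,0],[0,0,0,0,0.168,-0.368,0],[0,0,0,0,0,0,0]]]'
python3 steer.py '[[[0,0,0,0,0.092,-0.18,0],[0,0,0,0,0.092,-0.18,0],[0,0,0,0,0.1,-0.176,0],[0,0,0,0,0.104,-0.176,0],[0,0,0,0,0,0,0]]]'
python3 - <<'E'
from h import *
s=r.sense();f=np.array([.98706,.16033,0]);d=s["eef_pos"]-[641.1,-219,0];print("x,z",d@f,d[2],"lat",d@[-.16033,.98706,0],s["wrist_torque"])
E
```

```text
clock: 5.78
eef_pos: [462.8, -248.5, 144.5]
tcp_rot: [3.137, 0.001, 1.732]
contact_force: [8.4, 1.3, -7.7]
opening: 0.177
grasp_force: 26.9
clock: 6.2
eef_pos: [471.6, -247.1, 161.3]
tcp_rot: [3.139, 0.001, 1.732]
contact_force: [7.3, -0.0, -8.3]
opening: 0.172
grasp_force: 26.5
x,z -171.85314384215513 161.32070013501527 lat -0.5573280792009081 [ 0.01712389 -0.98850671 -0.01000071]
```

Right on the arc at q≈0.4. I continue slowly through the sliding range.

```bash
python3 steer.py '[[[0,0,0,0,0.108,-0.172,0],[0,0,0,0,0.112,-0.168,0],[0,0,0,0,0.116,-0.164,0],[0,0,0,0,0.12,-0.164,0],[0,0,0,0,0,0,0]]]'
python3 steer.py '[[[0,0,0,0,0.124,-0.16,0],[0,0,0,0,0.128,-0.156,0],[0,0,0,0,0.132,-0.152,0],[0,0,0,0,0.136,-0.152,0],[0,0,0,0,0,0,0]]]'
python3 steer.py '[[[0,0,0,0,0,0,0],[0,0,0,0,0,0,0],[0,0,0,0,0,0,0],[0,0,0,0,0,0,0],[0,0,0,0,0,0,0]]]'
python3 - <<'E'
from h import *
s=r.sense();f=np.array([.98706,.16033,0]);d=s["eef_pos"]-[641.1,-219,0];print("x,z",d@f,d[2],"lat",d@[-.16033,.98706,0],s["wrist_torque"])
a=viewer.grab_frame("top")[30:330,310:500,::-1];b=viewer.grab_frame("side")[60:220,180:430,::-1]
a=cv2.resize(a,None,fx=1.6,fy=1.6);b=cv2.resize(b,None,fx=1.9,fy=1.9)
b=cv2.copyMakeBorder(b,0,a.shape[0]-b.shape[0],0,0,cv2.BORDER_CONSTANT);cv2.imwrite("pics/q6.png",np.hstack([a,b]))
E
```

```text
clock: 6.62
eef_pos: [482.1, -245.4, 177.8]
tcp_rot: [3.14, 0.001, 1.732]
contact_force: [4.9, -1.0, -7.0]
opening: 0.175
grasp_force: 26.1
clock: 7.03
eef_pos: [494.3, -243.4, 193.7]
tcp_rot: [3.141, 0.0, 1.732]
contact_force: [1.2, -2.7, -3.8]
opening: 0.176
grasp_force: 26.0
clock: 7.45
eef_pos: [493.8, -243.4, 193.0]
tcp_rot: [-3.141, 0.0, 1.732]
contact_force: [1.2, -4.3, -3.7]
opening: 0.176
grasp_force: 26.0
x,z -149.31324432775102 193.0367976652363 lat -0.486966662039981 [-6.72134441e-01 -8.32228392e-02  3.08481691e-04]
```

View pics/q6.png

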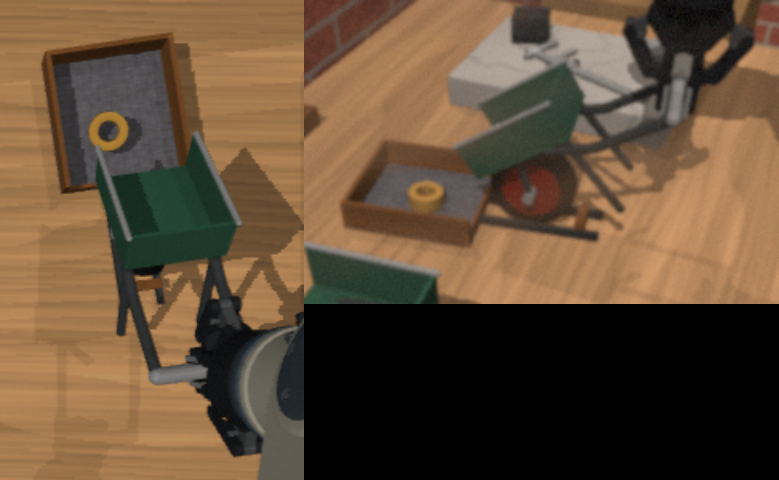

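At q≈0.6 the tub is empty and the ring lies flat in the tray: about (108,131) in the top crop and (426,195) in the side crop. I lower the handle along the same arc.

To row units: -3 mm is -0.12, 4.1 mm is 0.164.

```bash
python3 steer.py '[[[0,0,0,0,-0.136,0.152,0],[0,0,0,0,-0.132,0.152,0],[0,0,0,0,-0.128,0.156,0],[0,0,0,0,-0.124,0.16,0],[0,0,0,0,-0.12,0.164,0]]]'
python3 steer.py '[[[0,0,0,0,-0.116,0.164,0],[0,0,0,0,-0.112,0.168,0],[0,0,0,0,-0.108,0.172,0],[0,0,0,0,-0.104,0.176,0],[0,0,0,0,-0.1,0.176,0]]]'
python3 steer.py '[[[0,0,0,0,-0.092,0.18,0],[0,0,0,0,-0.092,0.18,0],[0,0,0,0,-0.084,0.184,0],[0,0,0,0,-0.084,0.184,0],[0,0,0,0,0,0,0]]]'
python3 - <<'E'
from h import *
s=r.sense();f=np.array([.98706,.16033,0]);d=s["eef_pos"]-[641.1,-219,0];print("x,z",d@f,d[2],"lat",d@[-.16033,.98706,0],s["wrist_torque"])
E
```

```text
clock: 7.97
eef_pos: [477.9, -246.0, 173.2]
tcp_rot: [3.141, 0.0, 1.732]
contact_force: [1.7, -2.6, -2.2]
opening: 0.178
grasp_force: 25.8
clock: 8.38
eef_pos: [464.6, -248.1, 151.7]
tcp_rot: [3.141, 0.0, 1.732]
contact_force: [2.5, -4.8, -2.1]
opening: 0.175
grasp_force: 25.2
clock: 8.8
eef_pos: [456.0, -249.5, 133.0]
tcp_rot: [3.141, 0.0, 1.732]
contact_force: [3.1, -3.9, -2.9]
opening: 0.178
grasp_force: 24.8
x,z -187.62753385930318 132.95729983487763 lat -0.3854022759002159 [-0.81594242 -0.60102728 -0.02910253]
```

```bash
python3 steer.py '[[[0,0,0,0,-0.068,0.192,0],[0,0,0,0,-0.064,0.192,0],[0,0,0,0,-0.056,0.196,0],[0,0,0,0,-0.052,0.196,0],[0,0,0,0,-0.048,0.196,0]]]'
python3 steer.py '[[[0,0,0,0,-0.044,0.196,0],[0,0,0,0,-0.04,0.2,0],[0,0,0,0,-0.016,0.1,0],[0,0,0,0,-0.016,0.1,0],[0,0,0,0,0,0,0]]]'
python3 steer.py '[[[0,0,0,0,0,0,0],[0,0,0,0,0,0,0]]]'
python3 - <<'E'
from h import *
s=r.sense();f=np.array([.98706,.16033,0]);d=s["eef_pos"]-[641.1,-219,0];print("x,z",d@f,d[2],"lat",d@[-.16033,.98706,0],s["wrist_torque"])
E
```

```text
clock: 9.22
eef_pos: [448.4, -250.6, 108.9]
tcp_rot: [-3.141, -0.0, 1.732]
contact_force: [-0.4, -5.6, -1.4]
opening: 0.174
grasp_force: 24.7
clock: 9.63
eef_pos: [445.3, -250.9, 93.7]
tcp_rot: [-3.14, -0.001, 1.732]
contact_force: [0.4, -5.5, -2.0]
opening: 0.18
grasp_force: 24.7
clock: 9.8
eef_pos: [445.4, -250.9, 94.0]
tcp_rot: [-3.14, -0.001, 1.732]
contact_force: [0.6, -4.7, -2.3]
opening: 0.174
grasp_force: 24.7
x,z -198.32468772309454 94.00367181030565 lat -0.07911574144349917 [-0.85198794 -0.14116028 -0.01261061]
```

To row units: 1.5 mm is 0.06, -0.2 mm is -0.008.

```bash
python3 steer.py '[[[0,0,0,0,-0.008,0.06,0],[0,0,0,0,-0.008,0.06,0],[0,0,0,0,-0.008,0.06,0],[0,0,0,0,-0.004,0.06,0],[0,0,0,0,0,0,0]]]'
python3 steer.py '[[[0,0,0,0,0,0.04,0],[0,0,0,0,0,0.04,0],[0,0,0,0,0,0,0],[0,0,0,0,0,0,0]]]'
```

```text
clock: 10.22
eef_pos: [445.0, -251.1, 90.2]
tcp_rot: [-3.141, -0.0, 1.732]
contact_force: [-7.5, -0.4, 27.8]
opening: 0.181
grasp_force: 28.1
clock: 10.55
eef_pos: [445.0, -251.3, 88.4]
tcp_rot: [-3.141, 0.0, 1.732]
contact_force: [-8.9, -0.9, 31.6]
opening: 0.178
grasp_force: 29.2
```

Run:
```python
from h import *
b=viewer.grab_frame("side")[:,:,::-1];a=cv2.imread("pics/side0.png")
c=np.vstack([a[90:200,190:420],b[90:200,190:420]]);cv2.imwrite("pics/down.png",cv2.resize(c,None,fx=2.6,fy=2.6))
```

```text
(no output)
```

View pics/down.png

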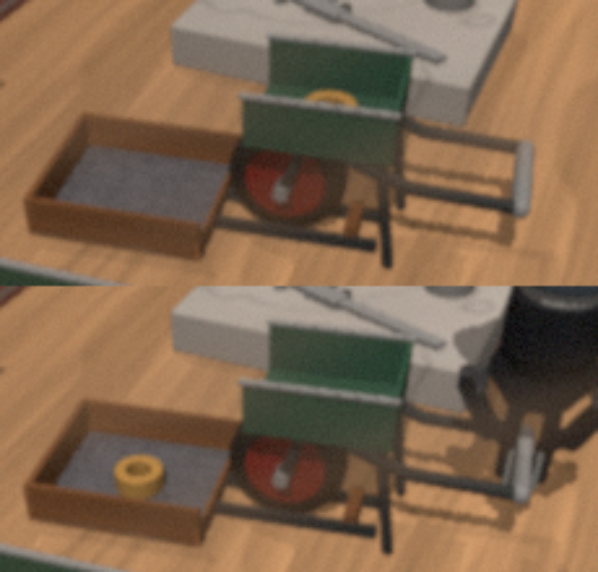

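The lower half (now) matches the upper half (start): rim at (245,383) against (245,97) plus 286, and leg tip at (388,550) against (388,264) plus 286. So the skip is fully down and the ring is in the tray. I ease off the downward force, open and withdraw upward.

```bash
python3 steer.py '[[[0,0,0,0,0,-0.04,0],[0,0,0,0,0,0,0],[0,0,0,0,0,0,0.25],[0,0,0,0,0,0,0.35],[0,0,0,0,0,0,0.5]]]'
python3 steer.py '[[[0,0,0,0,0,0,0.8],[0,0,0,0,0,0,1],[0,0,0,0,0,0,1],[0,0,0,0,0,0,1],[0,0,0,0,0,0,1]]]'
python3 steer.py '[[[0,0,0,0,0,-0.2,1],[0,0,0,0,0,-0.6,1],[0,0,0,0,0,-1,1],[0,0,0,0,0,-1.4,1],[0,0,0,0,0,-1.4,1]]]'
python3 steer.py '[[[0,0,0,0,0,-0.4,1],[0,0,0,0,0,0,1],[0,0,0,0,0,0,1],[0,0,0,0,0,0,1],[0,0,0,0,0,0,1]]]'
python3 - <<'E'
from h import *
for n,(y0,y1,x0,x1) in dict(side=(90,200,190,345)).items():
    a=cv2.imread(f"pics/{n}0.png").astype(int);b=viewer.grab_frame(n)[:,:,::-1]
    print(np.abs(a-b)[130:200,300:345].mean(), np.abs(a-b)[190:320,60:320].mean())
c=np.vstack([b[90:330,60:420]]);cv2.imwrite("pics/end.png",cv2.resize(c,None,fx=2,fy=2))
E
```

```text
clock: 11.02
eef_pos: [444.7, -250.4, 87.2]
tcp_rot: [-3.14, -0.001, 1.732]
contact_force: [-0.1, -0.2, 0.3]
opening: 0.475
grasp_force: 0.0
clock: 11.43
eef_pos: [445.4, -251.0, 87.6]
tcp_rot: [-3.141, -0.0, 1.732]
contact_force: [1.0, 0.3, 0.2]
opening: 1.0
grasp_force: 0.0
clock: 11.85
eef_pos: [444.7, -250.7, 203.7]
tcp_rot: [-3.14, -0.001, 1.732]
contact_force: [0.8, -0.3, 0.7]
opening: 0.997
grasp_force: 0.0
clock: 12.27
eef_pos: [444.6, -250.6, 211.2]
tcp_rot: [-3.14, -0.002, 1.732]
contact_force: [-0.7, 0.1, -0.0]
opening: 1.001
grasp_force: 0.0
3.293862433862434 3.6131065088757395
```

View pics/end.png

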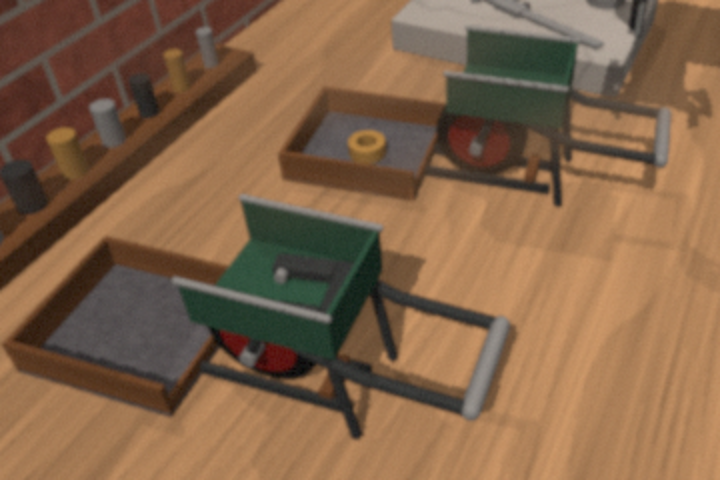

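The ring is in the tray at (367,147), both skips are down, and the gripper is clear.

```bash
python3 -c "
from rig import r, viewer
print(r.sign_off())"
```

```text
the job is handed in; nothing more can be done
None
```

The brass ring is in its tray, its skip is back down on its legs and released, the gauge skip was left down, and the job is handed in at about 12 s.

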